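# Press the lantern pane home behind the jig's lip

## Robot

A 6-joint arm with a two-finger parallel gripper is mounted at the origin on the work surface. World frame = base frame: x ahead of the robot, y to its left, z up, the work surface at z = 0. Lengths are in m, angles in rad, forces in N, time in s.
With the tool pointing down it reaches from about 0.4 to 0.825 m from the base axis. Payload 7 kg.
Tool frame: the origin (TCP) lies between the finger pads; the fingertips stand 8 mm ahead of it and the grasp point (between the pads) lies 11 mm behind it (bot.nose_length is the distance from the TCP to the fingertips, in m); z points along the fingers, y is the direction in which the jaws open and shut (so a half turn about z gives the same grasp; the last joint's range is limited). The gripper opens to 85 mm and grips with 20 to 120 N. Pads are 22 mm wide; open, the fingers measure 114 mm over their backs; the gripper's body (76 mm by 85 mm) begins 54 mm behind the grasp point. The pads swing forward as they close: fully open they stand 13 mm farther back than shut.
Start: joints at [1.505, 0.359, 0.012, 0, -1.224, -0.288], TCP at [0.234, 0.633, 0.215] pointing down, gripper open.
Joint ranges: [-3.07, 3.07], [-1.43, 2.12], [-1.02, 1.25], [-3.03, 1.67], [-3.05, -0], [-3.03, 3.03]. Speed limits (rad/s): [2.39, 2.39, 3.01, 3.14, 3.14, 3.14].

## Interface

Orientations are given as [roll, pitch, yaw] about the fixed x, y, z axes, in that order (R = Rz(yaw) Ry(pitch) Rx(roll)).
In Python, from workcell import bot, eyes gives the robot as it stands. The module is installed in compiled form; this text tells all that it offers.
- The arm moves only by the shell command python3 -m crank 'ROWS' [FORCE]. ROWS is JSON, a list of rows, each an object with "fingers": the closure in counts, from 0 (fully open) to 255 (shut); "dp": the shift along the world's x, y, z in m, a list of three; "rotation": the turn, a rotation vector about the world's x, y, z in degrees, a list of three. A call has 1 to 10 rows; each row shifts and turns the commanded pose from where the row before left it; what a row does not reach is not made up. A row lasts 1/8 s, in which the tool goes at most 62.5 mm and 10.7 degrees, less where a joint would pass 70% of its speed; a pose out of reach is approached as far as the arm can. A call is refused whole if a number of a shift passes 0.0625 or a number of a turn 10.7, either way. A call with a gripper value outside its range is refused whole. The fingers move at their own pace and stop on an object; FORCE is the grip in N (left out, the last holds). Time passes only in rows, so rows that do not move let the fingers close. It gives the time, the measured TCP pose, the force and the opening at its end, in the units of the state.
- bot.get_state(): the state, without advancing time (a new reading comes with each control period).
- eyes.get_image(name): name is "scene" or "top" or "wrist"; returns (picture, depth): 480x640x3 uint8, red, green, blue; 480x640 float32, m along the optical axis (not along the pixel's ray), 0 where there is no reading.
- eyes.camera_model(name): a dict with "mtx" (3x3 intrinsics, pixels), "k1" (the pictures are not rectified: a ray, as slopes to the right and down, at radius r is drawn at 1 + k1 r^2 times it, then the intrinsics apply), "extrinsics" (4x4, takes a point from world to camera coordinates). Camera axes: x right, y down, z forward; pixel columns grow to the right and rows downward; lengths in m; the calibration is good to about 2 mm. A picture is of the moment at which its call begins: read the wrist's pose just before it. camera_model takes no time and is no camera call; for the wrist camera it gives the pose at the moment of the call.
- bot.close_job(): hands the job in, once; it reports no verdict.
The state is a dict: "time": time; "qpos": joint angles; "dq": joint speeds; "tau": joint torques, N m; "eef_pos": TCP position; "orientation": TCP orientation; "wrist_force": force on the tool from outside, world axes, zero at the start; "torque": the same for the moment, N m; "width": opening from 0.0 (shut) to 1.0 (fully open).
Only numpy, scipy, OpenCV 4.12 (cv2) and the standard library are available. Lean on these libraries where they do the work, as an engineer would, in place of code of your own. Each camera call takes 0.05 s, during which the arm holds its last target. There are 200 camera calls.

## Task

Lift the lid off the biscuit tin by its knob and set it down gently, knob up, on the round cork mat. Then take the glass pane out of the tin, slide it upright down behind the metal lip of the soldering jig, about midway along it, and press it gently down until the sprung ledge at the bottom is fully down. Finish while still gripping the pane and holding it pressed home, ready for soldering; do not let go, and leave the reel, bottle and mug alone.

Things in the scene. Friction and masses are not known exactly. Their poses are not given: they have to be found in the camera images.
- tin: Open round cream biscuit tin, fixed, 190 mm across, 110 mm high, wall and floor 4 mm. Origin: centre of its underside, on the table. On its floor a fixed wooden block, 42 mm (x) by 90 mm (y), top 34 mm above the table, with a 10 mm wide slot along the tin's y through its middle down to the floor, in which the pane stands.
- lid: Loose round cream lid, 0.18 to 0.33 kg, on the tin at the start: disc 194 mm across, 4 mm thick, over a plug 168 mm across, 5 mm deep, that sits inside the rim. On top in the middle a wooden knob 26 mm across, from 15 to 41 mm above the origin, on a thin neck. Origin: centre of the plug's underside, 105 mm above the table at the start; z up through the knob.
- knob (a point): Centre of the lid's knob, 28 mm above the lid's origin.
- mat: Round cork mat 220 mm across, 4 mm thick, fixed flat on the table. Origin: centre of its underside.
- pane: Loose upright pane of pale opal glass, copper-foiled edges, 8 mm thick (x), 60 mm wide (y), 90 mm high (z), 0.08 to 0.15 kg; front and back alike. Starts standing in the tin's slot under the lid, bottom edge 4 mm and top edge 94 mm above the table (16 mm below the rim); may lean a little. Origin: middle of its bottom edge.
- jig: Soldering jig, fixed: plywood board 100 mm (x) by 140 mm (y) by 10 mm, carrying along its y a wooden back fence and, on its -x side (robot side), a thin aluminium lip, both 110 mm long, with an open-ended 12 mm slot between them (fence face x = +6 mm, lip face x = -6 mm). Pane goes in with its width along y. Origin: centre of the board's underside.
- slot (a point): Middle of the slot's mouth, 54 mm above the jig's origin, x = y = 0 there: height of the lip's top. The lip is straight up to 44 mm above the table and flares out to -x from there, so the mouth is about 20 mm wide. The fence behind is taller, 70 mm above the table, so a pane can be felt against it before it goes down.
- seat (a joint): Travel of the sprung brass ledge at the bottom of the slot (100 mm long): 0 = up, its top 28 mm above the table; 0.008 m = fully down on a firm stop, 20 mm above the table (the pane's top edge is then 110 mm above the table). Springs back; yields from about 3 N, fully down at about 10 N.
- reel: Bystander: loose metal solder reel, 56 mm across, 40 mm high, beyond the work. Origin: centre of its underside.
- flux: Bystander: small loose white flux bottle, 44 mm across, 90 mm high. Origin: centre of its underside.
- mug: Bystander: loose white mug, 80 mm across, 90 mm high. Origin: centre of its underside.
Not all that is in view belongs to the job. Leave any blue look-alike of the jig alone.

How it is judged:
On the way, in this order (a step that is already met when the one before it is completed fails the run):
1. the lid lies knob up on the cork mat, released (horizontal distance between lid and mat below 0.04 m and height (world z) of lid below 0.012 m and angle between lid's own z axis and vertical below 0.1 rad and contact force between the fingers and lid below 0.05 N), for 0.2 s.
2. the gripped pane has been lifted out of the tin (height (world z) of pane above 0.11 m and contact force between the fingers and pane above 1 N), for 0.1 s.
At the end, for the whole second after the job is handed in: Lid released, knob up and flat on the cork mat (centre within 40 mm of its centre). Pane at rest upright in the slot behind the lip, within 20 mm of the slot's middle, gripped (over 2 N) and pressing the ledge down over 6 of its 8 mm (all of step 1 and value of joint seat above 0.006 m and x of pane in the frame of jig between -0.005 and 0.005 m and y of pane in the frame of jig between -0.02 and 0.02 m and z of pane in the frame of jig below 0.0235 m and angle between pane's own z axis and vertical below 0.15 rad and angle between the y axis of pane and the y axis of jig, either way round below 0.15 rad and linear speed of pane below 0.02 m/s and contact force between the fingers and pane above 2 N and contact force between pane and jig above 4 N); the arm keeps its last pose, push and grip.
It fails at once if the lid was dropped, not set down (loose more than 25 mm above the mat) (height (world z) of lid between 0.03 and 0.09 m and contact force between the fingers and lid below 0.01 N).
It fails at once if the glass was rammed into the jig (over 40 N) (contact force between pane and jig above 40 N).
It fails at once if the reel, bottle or mug was moved by more than 30 mm (distance of any of reel, flux, mug from where it was at the start of the episode above 0.03 m).
It also fails if it takes over 61 s, if anything falls off the work surface, if the arm or the gripper's body presses on something with over 40 N, if the wrist force passes 120 N, or if a joint passes its speed limit or range.

## Working session

There is one attempt and no reset: what is moved stays moved. The work goes in short steps, Python scripts to look and compute and a shell command to move; the robot and the scene stay as the last step left them, time stands still between calls to the robot, and variables do not carry over. Pictures are saved under pics/ and viewed, about 8 in all and at most 12, crops included, and the job is handed in when it is done.

```bash
mkdir -p pics; cat > h.py <<'E'
import numpy as np, cv2
from workcell import bot, eyes
def cap(name):
    m=eyes.camera_model(name); im,d=eyes.get_image(name); return m,im,d
def world(m,d):
    K=np.array(m["mtx"]);T=np.array(m["extrinsics"]);h,w=d.shape
    u,v=np.meshgrid(np.arange(w),np.arange(h))
    p=np.stack([u,v],-1).reshape(-1,1,2).astype(np.float64)
    n=cv2.undistortPoints(p,K,np.array([m["k1"],0,0,0,0.])).reshape(h,w,2)
    c=np.dstack([n*d[...,None],d]); return (c-T[:3,3])@T[:3,:3]
E
python3 - <<'E'
from h import *
for n in("top","scene"):
    m,im,d=cap(n); cv2.imwrite(f"pics/{n}0.png",im[...,::-1]); np.savez(f"{n}0.npz",im=im,d=d,W=world(m,d))
    print(n,np.array(m["mtx"]).tolist(),m["k1"],np.round(m["extrinsics"],3).tolist())
print(bot.get_state(), bot.nose_length)
E
```

```text
top [[441.8156945309474, 0.0, 327.1974469770269], [0.0, 441.8156945309474, 243.50526182167013], [0.0, 0.0, 1.0]] -0.0415859295656768 [[0.003, -1.0, -0.0, 0.086], [-0.994, -0.003, -0.106, 0.513], [0.106, 0.001, -0.994, 1.018], [0.0, 0.0, 0.0, 1.0]]
scene [[558.3059080585533, 0.0, 320.506024673607], [0.0, 558.3059080585533, 245.94844972832666], [0.0, 0.0, 1.0]] -0.11965409817941801 [[0.019, 1.0, 0.022, -0.126], [0.637, 0.005, -0.771, -0.257], [-0.771, 0.029, -0.637, 1.918], [0.0, 0.0, 0.0, 1.0]]
{'time': 0.1, 'qpos': array([ 1.50512130e+00,  3.59292183e-01,  1.11721645e-02, -3.00214312e-04,
       -1.22411156e+00, -2.88087756e-01]), 'dq': array([-0.00021213, -0.00157984,  0.0034737 , -0.000441  ,  0.00072012,
       -0.00040925]), 'tau': array([-8.64645099e-04, -5.84764016e+01,  2.94109726e+01,  6.95463225e+00,
       -3.18088576e-03,  4.62951789e-06]), 'eef_pos': array([0.23372086, 0.63276704, 0.21378326]), 'orientation': array([ 3.14013636e+00, -1.37210340e-04, -3.53864894e-01]), 'wrist_force': array([ 0.00492422, -0.550014  ,  0.64698229]), 'torque': array([-0.02383201,  0.04135704, -0.0482153 ]), 'width': 1.002026405595856} 0.008
```

View pics/top0.png

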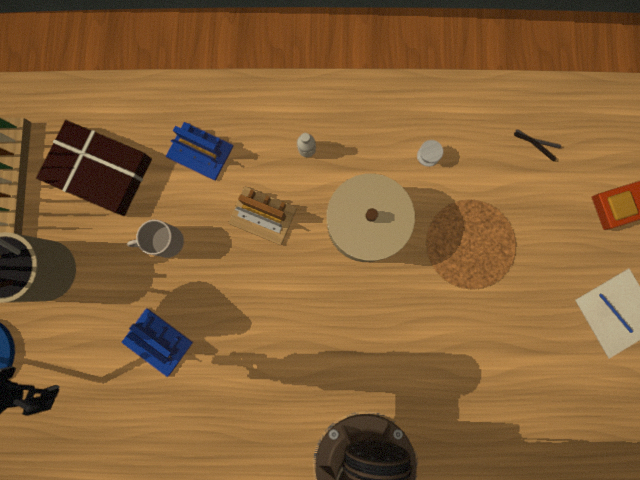

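View pics/scene0.png

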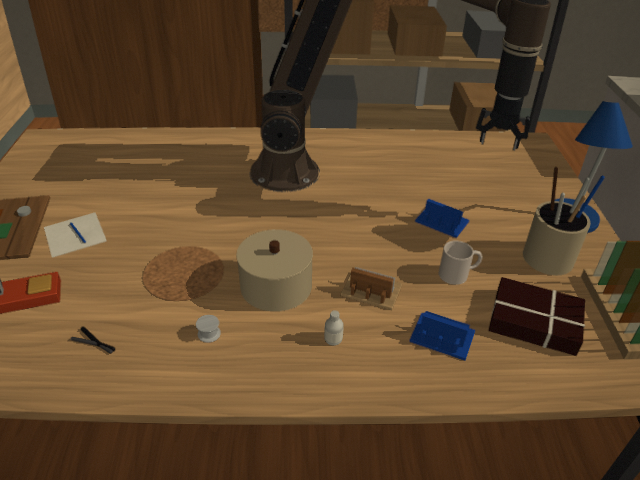

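The top view shows three jig-shaped things: a plywood one at (263,213), and blue ones at (200,150) and (157,342). The plywood one, with its wooden fence and aluminium lip, fits the description. The lid knob is at (372,215), the mat at (471,244), the mug at (154,237), the bottle at (307,146) and the reel at (430,153).

```bash
python3 - <<'E'
from h import *
z=np.load("top0.npz");im,d,W=z["im"],z["d"],z["W"]
def show(n,mask):
    P=W[mask]; print(n,mask.sum(),np.round(P.mean(0),4),np.round(np.median(P,0),4)); return P
v,u=np.mgrid[:480,:640]
box=lambda a,b,c,e:(u>=a)&(u<b)&(v>=c)&(v<e)&(d>0)
Z=W[...,2]
k=show("knob",box(355,390,200,230)&(Z>0.135))
P=show("lid",box(320,420,165,270)&(Z>0.105)&(Z<0.125))
print("circ",[np.round(cv2.minEnclosingCircle(P[:,:2].astype(np.float32)),4) if 0 else cv2.minEnclosingCircle(P[:,:2].astype(np.float32))])
hsv=cv2.cvtColor(im,cv2.COLOR_RGB2HSV)
# table plane / mat
# mat: saturation/hue differ; use ring of heights 3-8mm
P=show("mat",box(420,525,190,295)&(Z>0.0025)&(Z<0.01)); print(cv2.minEnclosingCircle(P[:,:2].astype(np.float32)))
P=show("table",box(250,320,290,330))
for lo,hi in((.006,.016),(.045,.06),(.062,.08)):
    m=box(220,305,175,250)&(Z>lo)&(Z<hi); P=show(f"jig{lo}",m)
    print(cv2.minAreaRect((P[:,:2]*1000).astype(np.float32)))
for n,b in(("mug",(135,185,215,262)),("flux",(292,322,128,162)),("reel",(412,447,138,170))):
    show(n,box(*b)&(Z>0.03))
c=cv2.resize(im[170:255,215:310],None,fx=6,fy=6,interpolation=cv2.INTER_CUBIC); cv2.imwrite("pics/jig.png",c[...,::-1])
E
```

```text
knob 121 [ 0.5628 -0.0061  0.1446] [ 0.563  -0.0064  0.145 ]
lid 5893 [ 0.5628 -0.0066  0.1133] [ 0.5618 -0.006   0.1133]
circ [((0.564149022102356, -0.00688090268522501), 0.09718535095453262)]
mat 4938 [ 0.5156 -0.2614  0.0045] [ 0.5149 -0.2615  0.0043]
((0.5242503881454468, -0.2701200246810913), 0.17796020209789276)
table 2786 [ 0.3563  0.1898 -0.0006] [ 0.3555  0.1897 -0.0006]
jig0.006 1350 [0.5743 0.2441 0.0097] [0.5677 0.244  0.0095]
((584.0492553710938, 246.05734252929688), (140.91326904296875, 100.22039031982422), 67.64842987060547)
jig0.045 215 [0.5751 0.2478 0.0512] [0.5743 0.2487 0.0514]
((584.1797485351562, 245.56973266601562), (110.87340545654297, 34.87672805786133), 68.17579650878906)
jig0.062 305 [0.5956 0.2409 0.0689] [0.5962 0.2402 0.0689]
((595.9954223632812, 240.94686889648438), (110.47681427001953, 14.439789772033691), 67.74214172363281)
mug 826 [0.5206 0.4805 0.0662] [0.5203 0.4875 0.0684]
flux 315 [0.7446 0.1383 0.0637] [0.7435 0.138  0.0614]
reel 403 [ 0.7364 -0.1604  0.0392] [ 0.7359 -0.1605  0.0393]
```

View pics/jig.png

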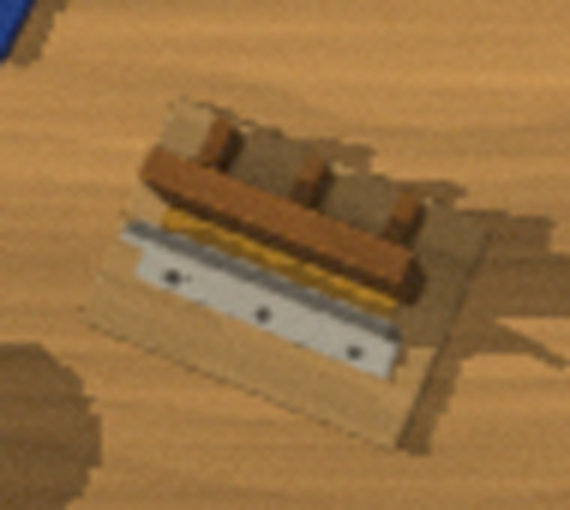

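The crop confirms the plywood jig: brown fence, yellow brass ledge, and aluminium lip on the robot side. Its centre is at (0.584, 0.246) with yaw about -22.3°, and the board, lip and fence sizes all match. Next I move towards the knob at (0.563, -0.006).

```bash
python3 -m crank '[{"fingers":0,"dp":[0.027,-0.053,0],"rotation":[0,0,0]},{"fingers":0,"dp":[0.027,-0.053,0],"rotation":[0,0,0]},{"fingers":0,"dp":[0.027,-0.053,0],"rotation":[0,0,0]},{"fingers":0,"dp":[0.027,-0.053,0],"rotation":[0,0,0]},{"fingers":0,"dp":[0.027,-0.053,0],"rotation":[0,0,0]},{"fingers":0,"dp":[0.027,-0.053,0],"rotation":[0,0,0]},{"fingers":0,"dp":[0.027,-0.053,0],"rotation":[0,0,0]},{"fingers":0,"dp":[0.027,-0.053,0],"rotation":[0,0,0]},{"fingers":0,"dp":[0.027,-0.053,0],"rotation":[0,0,0]},{"fingers":0,"dp":[0.027,-0.053,0],"rotation":[0,0,0]}]' 40
```

```text
time: 1.35
eef_pos: [0.5043, 0.1013, 0.2146]
orientation: [-3.141, -0.0, -0.354]
wrist_force: [1.5, 1.2, 0.4]
width: 1.001
```

```bash
python3 -m crank '[{"fingers":0,"dp":[0.0197,-0.0365,0],"rotation":[0,0,0]},{"fingers":0,"dp":[0.0197,-0.0365,0],"rotation":[0,0,0]},{"fingers":0,"dp":[0.0197,-0.0355,0],"rotation":[0,0,0]},{"fingers":0,"dp":[0,0,-0.03],"rotation":[0,0,0]},{"fingers":0,"dp":[0,0,-0.03],"rotation":[0,0,0]},{"fingers":0,"dp":[0,0,-0.018],"rotation":[0,0,0]},{"fingers":0,"dp":[0,0,-0.01],"rotation":[0,0,0]},{"fingers":0,"dp":[0,0,0],"rotation":[0,0,0]}]'; python3 -c "
from workcell import bot;print(bot.get_state()['eef_pos'])"
```

```text
time: 2.35
eef_pos: [0.5626, -0.0054, 0.1261]
orientation: [3.141, 0.001, -0.354]
wrist_force: [-0.3, 0.5, 1.1]
width: 1.001
[ 0.56262798 -0.00540927  0.12609237]
```

```bash
python3 -m crank '[{"fingers":255,"dp":[0,0,0],"rotation":[0,0,0]},{"fingers":255,"dp":[0,0,0],"rotation":[0,0,0]},{"fingers":255,"dp":[0,0,0],"rotation":[0,0,0]},{"fingers":255,"dp":[0,0,0],"rotation":[0,0,0]},{"fingers":255,"dp":[0,0,0],"rotation":[0,0,0]},{"fingers":255,"dp":[0,0,0],"rotation":[0,0,0]},{"fingers":255,"dp":[0,0,0],"rotation":[0,0,0]},{"fingers":255,"dp":[0,0,0],"rotation":[0,0,0]}]' 50
```

```text
time: 3.35
eef_pos: [0.5634, -0.0051, 0.1275]
orientation: [-3.141, -0.001, -0.354]
wrist_force: [-1.1, 0.8, 5.5]
width: 0.25
```

```bash
python3 -m crank '[{"fingers":255,"dp":[0,0,0.003],"rotation":[0,0,0]},{"fingers":255,"dp":[0,0,0.003],"rotation":[0,0,0]},{"fingers":255,"dp":[0,0,0.002],"rotation":[0,0,0]},{"fingers":255,"dp":[0,0,0],"rotation":[0,0,0]},{"fingers":255,"dp":[0,0,0],"rotation":[0,0,0]}]'; python3 - <<'E'
from h import *
m,im,d=cap("wrist"); cv2.imwrite("pics/w1.png",im[...,::-1])
m,im,d=cap("top");W=world(m,d);Z=W[...,2];v,u=np.mgrid[:480,:640]
P=W[(u>320)&(u<420)&(v>165)&(v<270)&(Z>.1)&(Z<.13)]
c=P[:,:2].mean(0); A=np.c_[P[:,:2]-c,np.ones(len(P))]; print(len(P),c,np.linalg.lstsq(A,P[:,2],rcond=None)[0])
E
```

```text
time: 3.98
eef_pos: [0.5629, -0.0054, 0.1345]
orientation: [3.141, 0.0, -0.354]
wrist_force: [-0.2, -0.4, -3.0]
width: 0.246
2669 [ 0.51658028 -0.01047426] [-0.00475618 -0.00480958  0.12033193]
```

View pics/w1.png

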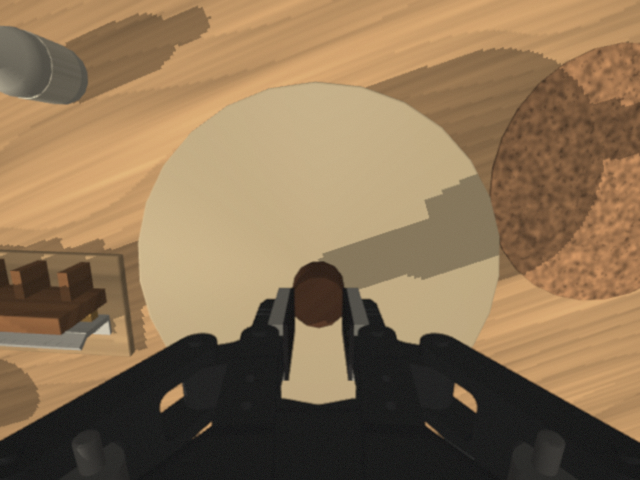

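The wrist view shows the knob held at (320,293), and the top camera has the lid level and about 7 mm up. Carrying it to the mat.

```bash
python3 -m crank '[{"fingers":255,"dp":[0,0,0.015],"rotation":[0,0,0]},{"fingers":255,"dp":[-0.003,-0.015,0.015],"rotation":[0,0,0]},{"fingers":255,"dp":[-0.006,-0.03,0],"rotation":[0,0,0]},{"fingers":255,"dp":[-0.006,-0.035,0],"rotation":[0,0,0]},{"fingers":255,"dp":[-0.006,-0.035,0],"rotation":[0,0,0]},{"fingers":255,"dp":[-0.006,-0.035,0],"rotation":[0,0,0]},{"fingers":255,"dp":[-0.006,-0.035,0],"rotation":[0,0,0]},{"fingers":255,"dp":[-0.006,-0.03,0],"rotation":[0,0,0]},{"fingers":255,"dp":[-0.006,-0.025,0],"rotation":[0,0,0]},{"fingers":255,"dp":[-0.003,-0.015,0],"rotation":[0,0,0]}]' 70
python3 -m crank '[{"fingers":255,"dp":[0,0,-0.01],"rotation":[0,0,0]},{"fingers":255,"dp":[0,0,-0.02],"rotation":[0,0,0]},{"fingers":255,"dp":[0,0,-0.025],"rotation":[0,0,0]},{"fingers":255,"dp":[0,0,-0.025],"rotation":[0,0,0]},{"fingers":255,"dp":[0,0,-0.02],"rotation":[0,0,0]},{"fingers":255,"dp":[0,0,-0.015],"rotation":[0,0,0]},{"fingers":255,"dp":[0,0,-0.01],"rotation":[0,0,0]},{"fingers":255,"dp":[0,0,0],"rotation":[0,0,0]}]'
```

```text
time: 5.32
eef_pos: [0.5148, -0.2621, 0.166]
orientation: [-3.141, -0.002, -0.355]
wrist_force: [0.3, -0.2, 0.8]
width: 0.004
time: 6.32
eef_pos: [0.5147, -0.2601, 0.0391]
orientation: [3.141, 0.001, -0.354]
wrist_force: [-0.9, 0.5, 1.2]
width: 0.004
```

The gripper reads shut, so the lid slipped out. I need to see where it is.

```bash
python3 -m crank '[{"fingers":0,"dp":[0,0,0.05],"rotation":[0,0,0]},{"fingers":0,"dp":[0,0,0.05],"rotation":[0,0,0]},{"fingers":0,"dp":[0,0,0.05],"rotation":[0,0,0]},{"fingers":0,"dp":[0,0,0],"rotation":[0,0,0]},{"fingers":0,"dp":[0,0,0],"rotation":[0,0,0]}]' 40
python3 - <<'E'
from h import *
m,im,d=cap("scene"); W=world(m,d)
m2,i2,d2=cap("top");W2=world(m2,d2);Z=W2[...,2];v,u=np.mgrid[:480,:640]
P=W2[(u>315)&(u<425)&(v>150)&(v<280)&(Z>.09)&(Z<.13)]
c=P[:,:2].mean(0); A=np.c_[P[:,:2]-c,np.ones(len(P))]; print(len(P),c,cv2.minEnclosingCircle(P[:,:2].astype(np.float32)),np.linalg.lstsq(A,P[:,2],rcond=None)[0])
k=W2[(u>340)&(u<405)&(v>185)&(v<245)&(Z>.13)&(Z<.16)];print(len(k),k.mean(0),k.max(0))
cv2.imwrite("pics/both.png",np.hstack([im[180:360,180:420],i2[140:320,300:540]])[...,::-1].repeat(1,0))
E
```

```text
time: 6.95
eef_pos: [0.515, -0.2602, 0.1902]
orientation: [-3.141, -0.001, -0.354]
wrist_force: [0.3, -0.0, 0.2]
width: 0.998
5889 [ 5.64671584e-01 -4.06017978e-04] ((0.5663350820541382, -0.0027076636906713247), 0.09856026619672775) [0.00155218 0.0008174  0.11322605]
129 [ 5.65455184e-01 -2.51582290e-04  1.43605109e-01] [0.57887899 0.01173772 0.15030722]
```

View pics/both.png

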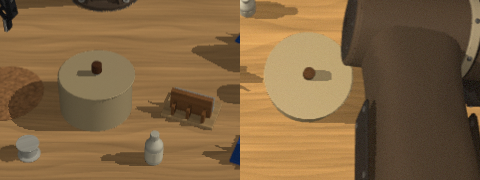

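The lid fell back onto the tin, level, with the knob now at about (0.5655, 0.000). The 21 mm opening shows I had gripped above the knob's equator. I'll regrip about 6 mm lower.

```bash
python3 -m crank '[{"fingers":0,"dp":[0.01,0.052,0],"rotation":[0,0,0]},{"fingers":0,"dp":[0.01,0.052,0],"rotation":[0,0,0]},{"fingers":0,"dp":[0.01,0.052,0],"rotation":[0,0,0]},{"fingers":0,"dp":[0.01,0.052,0],"rotation":[0,0,0]},{"fingers":0,"dp":[0.0105,0.052,0],"rotation":[0,0,0]},{"fingers":0,"dp":[0,0,-0.03],"rotation":[0,0,0]},{"fingers":0,"dp":[0,0,-0.02],"rotation":[0,0,0]},{"fingers":0,"dp":[0,0,-0.012],"rotation":[0,0,0]},{"fingers":0,"dp":[0,0,-0.007],"rotation":[0,0,0]},{"fingers":0,"dp":[0,0,0],"rotation":[0,0,0]}]'
python3 -m crank '[{"fingers":255,"dp":[0,0,0],"rotation":[0,0,0]},{"fingers":255,"dp":[0,0,0],"rotation":[0,0,0]},{"fingers":255,"dp":[0,0,0],"rotation":[0,0,0]},{"fingers":255,"dp":[0,0,0],"rotation":[0,0,0]},{"fingers":255,"dp":[0,0,0],"rotation":[0,0,0]},{"fingers":255,"dp":[0,0,0],"rotation":[0,0,0]},{"fingers":255,"dp":[0,0,0],"rotation":[0,0,0]}]' 50
```

```text
time: 8.3
eef_pos: [0.5654, -0.0006, 0.1203]
orientation: [3.141, 0.0, -0.354]
wrist_force: [-0.3, 0.7, 0.1]
width: 1.001
time: 9.18
eef_pos: [0.5661, -0.0001, 0.1214]
orientation: [-3.141, -0.001, -0.353]
wrist_force: [-1.3, 0.3, 5.9]
width: 0.272
```

```bash
python3 -m crank '[{"fingers":255,"dp":[0,0,0],"rotation":[0,0,0]},{"fingers":255,"dp":[0,0,0],"rotation":[0,0,0]},{"fingers":255,"dp":[0,0,0.002],"rotation":[0,0,0]},{"fingers":255,"dp":[0,0,0.003],"rotation":[0,0,0]},{"fingers":255,"dp":[0,0,0.003],"rotation":[0,0,0]},{"fingers":255,"dp":[0,0,0.003],"rotation":[0,0,0]},{"fingers":255,"dp":[0,0,0],"rotation":[0,0,0]},{"fingers":255,"dp":[0,0,0],"rotation":[0,0,0]}]' 70
python3 -m crank '[{"fingers":255,"dp":[0,0,0.004],"rotation":[0,0,0]},{"fingers":255,"dp":[0,0,0.004],"rotation":[0,0,0]},{"fingers":255,"dp":[0,0,0],"rotation":[0,0,0]},{"fingers":255,"dp":[0,0,0],"rotation":[0,0,0]},{"fingers":255,"dp":[0,0,0],"rotation":[0,0,0]}]' 70
```

```text
time: 10.18
eef_pos: [0.5654, -0.0003, 0.1315]
orientation: [3.142, 0.0, -0.354]
wrist_force: [0.3, -0.5, -2.7]
width: 0.26
time: 10.8
eef_pos: [0.5654, -0.0003, 0.1395]
orientation: [3.142, 0.0, -0.354]
wrist_force: [0.5, 0.4, -3.8]
width: 0.255
```

```bash
python3 -m crank '[{"fingers":255,"dp":[0,0,0],"rotation":[0,0,0]},{"fingers":255,"dp":[0,0,0],"rotation":[0,0,0]},{"fingers":255,"dp":[0,0,0],"rotation":[0,0,0]}]' 70
python3 - <<'E'
from h import *
m,im,d=cap("wrist"); W=world(m,d);Z=W[...,2]
P=W[95:240,220:420].reshape(-1,3); P=P[(P[:,2]>.1)&(P[:,2]<.16)]
c=P[:,:2].mean(0);A=np.c_[P[:,:2]-c,np.ones(len(P))]; print(len(P),np.linalg.lstsq(A,P[:,2],rcond=None)[0])
k=W[255:300,300:340].reshape(-1,3);print(np.percentile(k,[5,50,95],axis=0)); print(bot.get_state()["width"],bot.get_state()["eef_pos"])
cv2.imwrite("pics/w2.png",im[220:400,200:440,::-1].repeat(2,0).repeat(2,1))
E
```

```text
time: 11.18
eef_pos: [0.5655, -0.0004, 0.1396]
orientation: [3.142, 0.0, -0.354]
wrist_force: [-0.3, -0.5, -2.3]
width: 0.26
28601 [-2.63340205e-03  4.99035168e-05  1.32384735e-01]
[[ 0.57103872 -0.01261534  0.13196228]
 [ 0.57706752 -0.00533265  0.15620831]
 [ 0.58060336  0.00278931  0.16494477]]
0.257013129284337 [ 5.65475304e-01 -3.23553069e-04  1.39578185e-01]
```

View pics/w2.png

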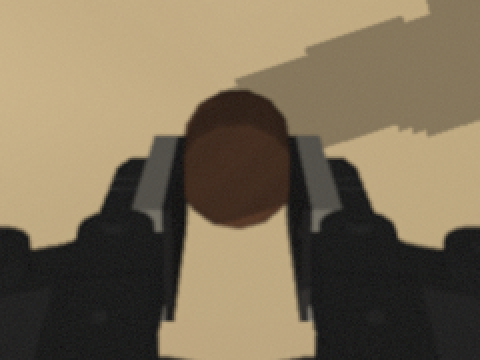

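```bash
python3 - <<'E'
from h import *
m,im,d=cap("wrist"); W=world(m,d);Z=W[...,2];v,u=np.mgrid[:480,:640]
hsv=cv2.cvtColor(im,cv2.COLOR_RGB2HSV)
msk=(u>285)&(u<350)&(v>255)&(v<345)&(hsv[...,1]>90)&(Z>.14)&(d>0)
P=W[msk];print(msk.sum(),P.min(0),P.max(0));
r=lambda c,R:np.r_[c,R]
from scipy.optimize import least_squares
f=least_squares(lambda p:np.linalg.norm(P-p[:3],axis=1)-p[3],[.57,-.003,.151,.013],loss="soft_l1",f_scale=.001);print(f.x)
L=W[(Z>.127)&(Z<.137)&(d>0)];print(cv2.minEnclosingCircle(L[:,:2].astype(np.float32)))
# rim points far half circle fit
h=cv2.convexHull(L[:,:2].astype(np.float32)).reshape(-1,2);h=h[h[:,0]>.58]
g=least_squares(lambda p:np.hypot(*(h-p[:2]).T)-.097,[.56,0],loss="soft_l1",f_scale=.001);print(g.x)
s=bot.get_state();print(s["eef_pos"],s["width"],s["torque"])
E
```

```text
3093 [ 0.55528816 -0.01407498  0.14070634] [0.58054534 0.01133336 0.17129374]
[ 0.5669531  -0.00087036  0.15256342  0.01452113]
((0.567999005317688, -0.0009127393714152277), 0.09710262715816498)
[ 0.56671745 -0.00107039]
[ 5.65468142e-01 -3.41241888e-04  1.39590002e-01] 0.25672972965976654 [-0.01738189 -0.04361208  0.07122993]
```

The knob is centred within 1.5 mm of the grip and at pad height, and the lid is level. I'll grip harder and move gently.

```bash
python3 -m crank '[{"fingers":255,"dp":[0,0,0],"rotation":[0,0,0]},{"fingers":255,"dp":[0,0,0],"rotation":[0,0,0]},{"fingers":255,"dp":[0,0,0.004],"rotation":[0,0,0]},{"fingers":255,"dp":[0,-0.002,0.006],"rotation":[0,0,0]},{"fingers":255,"dp":[0,-0.005,0.004],"rotation":[0,0,0]},{"fingers":255,"dp":[0,-0.008,0],"rotation":[0,0,0]},{"fingers":255,"dp":[0,-0.01,0],"rotation":[0,0,0]},{"fingers":255,"dp":[0,-0.007,0],"rotation":[0,0,0]},{"fingers":255,"dp":[0,-0.003,0],"rotation":[0,0,0]},{"fingers":255,"dp":[0,0,0],"rotation":[0,0,0]}]' 100
```

```text
time: 12.52
eef_pos: [0.5654, -0.0356, 0.1535]
orientation: [3.142, 0.0, -0.354]
wrist_force: [-0.6, 0.1, -2.5]
width: 0.246
```

```bash
python3 -m crank '[{"fingers":255,"dp":[-0.001,-0.005,0],"rotation":[0,0,0]},{"fingers":255,"dp":[-0.003,-0.012,0],"rotation":[0,0,0]},{"fingers":255,"dp":[-0.005,-0.02,0],"rotation":[0,0,0]},{"fingers":255,"dp":[-0.006,-0.025,0],"rotation":[0,0,0]},{"fingers":255,"dp":[-0.006,-0.028,0],"rotation":[0,0,0]},{"fingers":255,"dp":[-0.006,-0.028,0],"rotation":[0,0,0]},{"fingers":255,"dp":[-0.006,-0.028,0],"rotation":[0,0,0]},{"fingers":255,"dp":[-0.006,-0.025,0],"rotation":[0,0,0]},{"fingers":255,"dp":[-0.005,-0.022,0],"rotation":[0,0,0]},{"fingers":255,"dp":[-0.004,-0.018,0],"rotation":[0,0,0]}]'
python3 -m crank '[{"fingers":255,"dp":[-0.002,-0.01,-0.003],"rotation":[0,0,0]},{"fingers":255,"dp":[-0.001,-0.004,-0.007],"rotation":[0,0,0]},{"fingers":255,"dp":[0,0,-0.01],"rotation":[0,0,0]},{"fingers":255,"dp":[0,0,-0.012],"rotation":[0,0,0]},{"fingers":255,"dp":[0,0,-0.012],"rotation":[0,0,0]},{"fingers":255,"dp":[0,0,-0.012],"rotation":[0,0,0]},{"fingers":255,"dp":[0,0,-0.012],"rotation":[0,0,0]},{"fingers":255,"dp":[0,0,-0.012],"rotation":[0,0,0]},{"fingers":255,"dp":[0,0,-0.012],"rotation":[0,0,0]},{"fingers":255,"dp":[0,0,-0.009],"rotation":[0,0,0]}]'
```

```text
time: 13.78
eef_pos: [0.5165, -0.2481, 0.1536]
orientation: [3.142, 0.0, -0.355]
wrist_force: [-0.1, 0.2, -3.3]
width: 0.245
time: 15.02
eef_pos: [0.5143, -0.2603, 0.0517]
orientation: [3.142, 0.0, -0.354]
wrist_force: [0.5, 1.2, -2.4]
width: 0.244
```

```bash
python3 -m crank '[{"fingers":255,"dp":[0,0,-0.007],"rotation":[0,0,0]},{"fingers":255,"dp":[0,0,-0.007],"rotation":[0,0,0]},{"fingers":255,"dp":[0,0,-0.006],"rotation":[0,0,0]},{"fingers":255,"dp":[0,0,-0.004],"rotation":[0,0,0]},{"fingers":255,"dp":[0,0,-0.003],"rotation":[0,0,0]},{"fingers":255,"dp":[0,0,-0.002],"rotation":[0,0,0]},{"fingers":255,"dp":[0,0,0],"rotation":[0,0,0]}]'
python3 -m crank '[{"fingers":255,"dp":[0,0,-0.001],"rotation":[0,0,0]},{"fingers":255,"dp":[0,0,-0.001],"rotation":[0,0,0]},{"fingers":255,"dp":[0,0,0],"rotation":[0,0,0]}]'
```

```text
time: 15.9
eef_pos: [0.5145, -0.2603, 0.0236]
orientation: [3.142, 0.0, -0.354]
wrist_force: [-0.2, 0.4, -2.8]
width: 0.241
time: 16.27
eef_pos: [0.5144, -0.2603, 0.0216]
orientation: [3.142, 0.0, -0.354]
wrist_force: [0.5, 0.7, -2.9]
width: 0.239
```

```bash
python3 -m crank '[{"fingers":255,"dp":[0,0,-0.001],"rotation":[0,0,0]},{"fingers":255,"dp":[0,0,-0.001],"rotation":[0,0,0]},{"fingers":255,"dp":[0,0,0],"rotation":[0,0,0]}]'
python3 -m crank '[{"fingers":255,"dp":[0,0,-0.001],"rotation":[0,0,0]},{"fingers":255,"dp":[0,0,-0.001],"rotation":[0,0,0]},{"fingers":255,"dp":[0,0,0],"rotation":[0,0,0]}]'
```

```text
time: 16.65
eef_pos: [0.5146, -0.2605, 0.0207]
orientation: [3.141, -0.001, -0.353]
wrist_force: [-3.4, 1.7, 7.9]
width: 0.243
time: 17.02
eef_pos: [0.5146, -0.2605, 0.0206]
orientation: [3.141, -0.001, -0.353]
wrist_force: [-9.3, 5.8, 26.4]
width: 0.246
```

```bash
python3 -m crank '[{"fingers":255,"dp":[0,0,0.002],"rotation":[0,0,0]},{"fingers":0,"dp":[0,0,0],"rotation":[0,0,0]},{"fingers":0,"dp":[0,0,0],"rotation":[0,0,0]},{"fingers":0,"dp":[0,0,0],"rotation":[0,0,0]},{"fingers":0,"dp":[0,0,0],"rotation":[0,0,0]},{"fingers":0,"dp":[0,0,0],"rotation":[0,0,0]},{"fingers":0,"dp":[0,0,0.03],"rotation":[0,0,0]},{"fingers":0,"dp":[0,0,0.05],"rotation":[0,0,0]},{"fingers":0,"dp":[0,0,0.06],"rotation":[0,0,0]},{"fingers":0,"dp":[0,0,0.06],"rotation":[0,0,0]}]' 40
python3 - <<'E'
from h import *
m,im,d=cap("wrist"); W=world(m,d)
m2,i2,d2=cap("top"); W2=world(m2,d2);Z=W2[...,2];v,u=np.mgrid[:480,:640]
cv2.imwrite("pics/t3.png",i2[120:320,280:560,::-1].repeat(2,0).repeat(2,1)); np.savez("t3.npz",im=i2,W=W2,d=d2)
Z=W[...,2];L=W[(Z>.009)&(Z<.02)&(d>0)&(v<300)];c=L[:,:2].mean(0);print(len(L),c,cv2.minEnclosingCircle(L[:,:2].astype(np.float32)),np.linalg.lstsq(np.c_[L[:,:2]-c,np.ones(len(L))],L[:,2],rcond=None)[0])
E
```

```text
time: 18.27
eef_pos: [0.5141, -0.2603, 0.2215]
orientation: [3.142, 0.0, -0.354]
wrist_force: [1.6, 0.2, -0.6]
width: 0.997
27002 [ 0.52762713 -0.25649601] ((0.47493088245391846, -0.2561291754245758), 0.36146289110183716) [0.00166281 0.00171351 0.01362996]
```

View pics/t3.png

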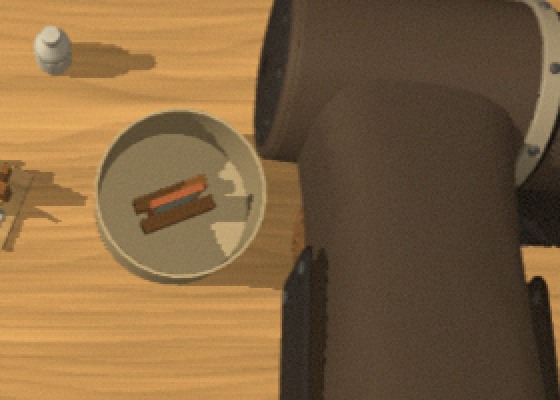

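The lid lies flat on the mat, top at 13.6 mm. The pane's copper edge shows in the tin at about (369,218) in the full frame, tilted slightly off horizontal. Measuring it.

```bash
python3 - <<'E'
from h import *
z=np.load("t3.npz");im,d,W=z["im"],z["d"],z["W"];Z=W[...,2];v,u=np.mgrid[:480,:640]
b=(u>340)&(u<400)&(v>195)&(v<245)&(d>0)
P=W[b&(Z>.08)&(Z<.105)];print(len(P),P.mean(0),cv2.minAreaRect((P[:,:2]*1000).astype(np.float32)))
B=W[b&(Z>.025)&(Z<.042)];print(len(B),B.mean(0),cv2.minAreaRect((B[:,:2]*1000).astype(np.float32)))
R=W[(u>315)&(u<430)&(v>160)&(v<275)&(Z>.104)&(Z<.116)];print(cv2.minEnclosingCircle(R[:,:2].astype(np.float32)))
E
```

```text
121 [ 0.56400715 -0.00293534  0.09220271] ((564.7774047851562, -3.6855030059814453), (8.877062797546387, 60.34162139892578), 20.817663192749023)
476 [ 0.56446928 -0.00796196  0.03338658] ((570.4940795898438, -19.97022247314453), (122.73209381103516, 116.868408203125), 88.62064361572266)
((0.5656834244728088, -0.0067735109478235245), 0.09533151984214783)
```

```bash
python3 -m crank '[{"fingers":0,"dp":[0.0084,0.0428,0],"rotation":[0,0,-8.15]},{"fingers":0,"dp":[0.0084,0.0428,0],"rotation":[0,0,-8.15]},{"fingers":0,"dp":[0.0084,0.0428,0],"rotation":[0,0,-8.15]},{"fingers":0,"dp":[0.0084,0.0428,0],"rotation":[0,0,-8.15]},{"fingers":0,"dp":[0.0084,0.0428,0],"rotation":[0,0,-8.15]},{"fingers":0,"dp":[0.0084,0.0428,0],"rotation":[0,0,-8.15]},{"fingers":0,"dp":[0,0,0],"rotation":[0,0,0]}]'
python3 - <<'E'
from h import *
m,im,d=cap("wrist"); W=world(m,d);Z=W[...,2];v,u=np.mgrid[:480,:640]
cv2.imwrite("pics/w4.png",im[...,::-1])
T=np.array(m["extrinsics"]);s=bot.get_state()
pc=T[:3,:3]@s["eef_pos"]+T[:3,3];print("tcp cam",pc)
q=np.hypot(W[...,0]-.5645,W[...,1]+.0035)<.05
P=W[q&(Z>.085)&(Z<.1)&(d>0)];print(len(P),P.mean(0),cv2.minAreaRect((P[:,:2]*1000).astype(np.float32)))
print(s["eef_pos"],s["orientation"],s["qpos"])
E
```

```text
time: 19.25
eef_pos: [0.5653, -0.0011, 0.2193]
orientation: [3.142, 0.0, -1.206]
wrist_force: [-0.0, -0.4, -0.1]
width: 0.997
tcp cam [0.00043079 0.02070137 0.1713174 ]
713 [ 0.56660661 -0.0024613   0.09460285] ((566.2404174804688, -1.6482124328613281), (7.785841941833496, 60.654537200927734), 20.64841079711914)
[ 0.56487263 -0.00232815  0.21933959] [ 3.14115869e+00  6.31248768e-05 -1.20454515e+00] [ 3.42270446e-01  1.75496454e-01 -2.27492311e-01 -5.72797103e-05
 -1.16824291e+00  2.40031937e-02]
```

View pics/w4.png

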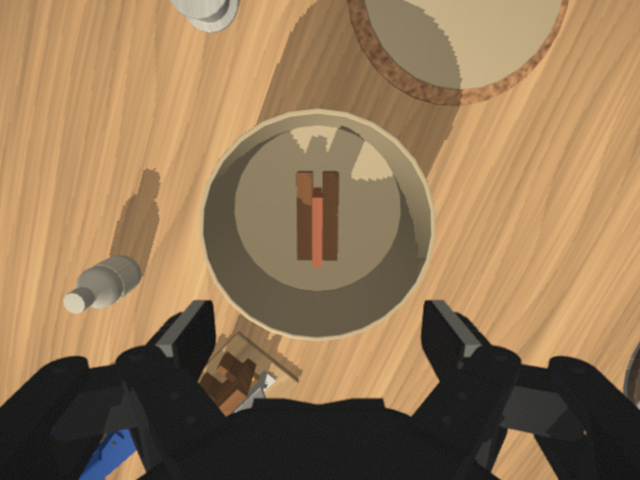

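The wrist view shows the pane's edge at (318,230), upright in the slot and parallel to the jaws, centred within 2 mm. Descending to grip it.

```bash
python3 -m crank '[{"fingers":0,"dp":[0,0,-0.03],"rotation":[0,0,0]},{"fingers":0,"dp":[0,0,-0.04],"rotation":[0,0,0]},{"fingers":0,"dp":[0,0,-0.035],"rotation":[0,0,0]},{"fingers":0,"dp":[0,0,-0.025],"rotation":[0,0,0]},{"fingers":0,"dp":[0,0,-0.014],"rotation":[0,0,0]},{"fingers":0,"dp":[0,0,-0.0055],"rotation":[0,0,0]},{"fingers":0,"dp":[0,0,0],"rotation":[0,0,0]}]'
python3 -m crank '[{"fingers":255,"dp":[0,0,0],"rotation":[0,0,0]},{"fingers":255,"dp":[0,0,0],"rotation":[0,0,0]},{"fingers":255,"dp":[0,0,0],"rotation":[0,0,0]},{"fingers":255,"dp":[0,0,0],"rotation":[0,0,0]},{"fingers":255,"dp":[0,0,0],"rotation":[0,0,0]},{"fingers":255,"dp":[0,0,0],"rotation":[0,0,0]},{"fingers":255,"dp":[0,0,0],"rotation":[0,0,0]},{"fingers":255,"dp":[0,0,0],"rotation":[0,0,0]}]' 60
```

```text
time: 20.18
eef_pos: [0.5652, -0.0037, 0.0705]
orientation: [-3.141, -0.0, -1.207]
wrist_force: [0.8, -0.7, 0.5]
width: 0.998
time: 21.18
eef_pos: [0.5652, -0.0034, 0.0704]
orientation: [-3.141, -0.0, -1.207]
wrist_force: [-0.4, -0.4, 5.2]
width: 0.068
```

```bash
python3 -m crank '[{"fingers":255,"dp":[0,0,0.006],"rotation":[0,0,0]},{"fingers":255,"dp":[0,0,0.014],"rotation":[0,0,0]},{"fingers":255,"dp":[0,0,0.025],"rotation":[0,0,0]},{"fingers":255,"dp":[0,0,0.035],"rotation":[0,0,0]},{"fingers":255,"dp":[0,0,0.035],"rotation":[0,0,0]},{"fingers":255,"dp":[0,0,0.025],"rotation":[0,0,0]},{"fingers":255,"dp":[0,0,0.01],"rotation":[0,0,0]},{"fingers":255,"dp":[0,0,0],"rotation":[0,0,0]},{"fingers":255,"dp":[0,0,0],"rotation":[0,0,0]}]'
python3 -m crank '[{"fingers":255,"dp":[0.001,0.017,0],"rotation":[0,0,-3.2]},{"fingers":255,"dp":[0.003,0.035,0],"rotation":[0,0,-6]},{"fingers":255,"dp":[0.003,0.04,0],"rotation":[0,0,-7]},{"fingers":255,"dp":[0.003,0.04,0],"rotation":[0,0,-7]},{"fingers":255,"dp":[0.003,0.04,0],"rotation":[0,0,-7]},{"fingers":255,"dp":[0.003,0.04,0],"rotation":[0,0,-7]},{"fingers":255,"dp":[0.002,0.027,0],"rotation":[0,0,-4]},{"fingers":255,"dp":[0.0008,0.0105,0],"rotation":[0,0,-2]},{"fingers":255,"dp":[0,0,0],"rotation":[0,0,0]}]'
```

```text
time: 22.3
eef_pos: [0.5641, -0.0037, 0.2189]
orientation: [3.14, 0.0, -1.207]
wrist_force: [-0.8, -0.2, -2.1]
width: 0.066
time: 23.42
eef_pos: [0.5831, 0.2464, 0.2184]
orientation: [3.14, -0.002, -1.96]
wrist_force: [0.5, -0.2, -1.8]
width: 0.065
```

```bash
python3 - <<'E'
from h import *
s=bot.get_state();m,im,d=cap("wrist"); W=world(m,d)
cv2.imwrite("pics/w5.png",im[...,::-1]); np.savez("w5.npz",im=im,d=d,W=W,T=m["extrinsics"],K=m["mtx"])
print(s["eef_pos"],s["orientation"],s["width"],s["wrist_force"])
c=np.array([.584,.246]);a=np.deg2rad(-22.3);R=np.array([[np.cos(a),np.sin(a)],[-np.sin(a),np.cos(a)]])
print("tcp in jig",R@(s["eef_pos"][:2]-c))
J=np.dstack([(W[...,:2]-c)@R.T,W[...,2]])
for lo,hi in((.006,.014),(.064,.075),(.047,.057)):
    q=(np.abs(J[...,0])<.07)&(np.abs(J[...,1])<.09)&(J[...,2]>lo)&(J[...,2]<hi)&(d>0)
    P=J[q];print(lo,len(P),P[:,:2].min(0),P[:,:2].max(0),cv2.minAreaRect((P[:,:2]*1000).astype(np.float32)))
q=(np.abs(J[...,0])<.03)&(np.abs(J[...,1])<.06)&(J[...,2]>.1)&(d>0)
P=J[q];print("pane/fingers",len(P),P.min(0),P.max(0))
E
```

```text
[0.58309017 0.24640073 0.21837325] [ 3.14012559e+00 -2.35678807e-03 -1.95990809e+00] 0.06478102676339895 [ 0.50453813 -0.22250643 -1.77215759]
tcp in jig [-9.93838701e-04  2.55186799e-05]
0.006 6437 [-0.04938642 -0.06733693] [0.05006641 0.07177568] ((0.3724784851074219, 2.2403335571289062), (139.0952606201172, 99.45729064941406), 89.9647216796875)
0.064 1718 [ 0.0059488  -0.05261096] [0.0200318  0.05662001] ((13.138654708862305, 2.0071868896484375), (109.22038269042969, 14.069321632385254), 89.8170166015625)
0.047 833 [-0.01628596 -0.05262769] [0.01479246 0.05796879] ((-13.120719909667969, -0.369293212890625), (29.52226448059082, 114.72997283935547), 13.684419631958008)
pane/fingers 38378 [-0.02999908 -0.02998381  0.15457536] [0.0299969  0.03136315 0.33898747]
```

View pics/w5.png

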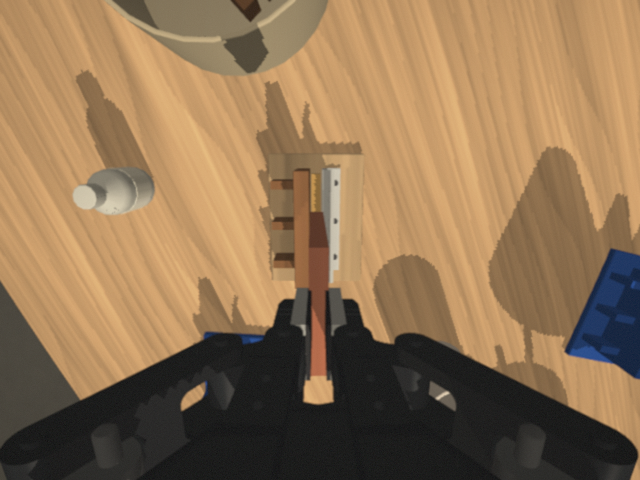

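The wrist view shows the pane held over the slot at (318,250), with the fence at column 302 and the lip at 333. Yaw agrees and its along-slot position is within 2 mm. Checking the pane's x and lean in the grip.

```bash
python3 - <<'E'
from h import *
z=np.load("w5.npz");im,d,W=z["im"],z["d"],z["W"]
c=np.array([.584,.246]);a=np.deg2rad(-22.3);R=np.array([[np.cos(a),np.sin(a)],[-np.sin(a),np.cos(a)]])
J=np.dstack([(W[...,:2]-c)@R.T,W[...,2]])
v,u=np.mgrid[:480,:640]
hsv=cv2.cvtColor(im,cv2.COLOR_RGB2HSV)
for r in (216,222,230,240,250,260,275,300,330,360):
    q=(J[r,:,2]>.12)&(u[r]>295)&(u[r]<340)&(hsv[r,:,1]>80)&(d[r]>0)
    if q.any(): P=J[r][q]; print(r,u[r][q].min(),u[r][q].max(),np.round(1000*np.median(P,0),1),np.round(1000*np.percentile(P[:,0],[3,97]),1))
E
```

```text
216 310 322 [ -0.5 -29.7 170.2] [-3.9  3. ]
222 309 323 [ -0.5 -29.6 189.3] [-4.1  3.2]
230 309 325 [ -1.1 -29.5 209.5] [-4.8  2.7]
240 308 326 [ -1.1 -29.5 230.5] [-4.8  2.7]
250 308 328 [ -1.5 -28.4 242.8] [-5.3  2.4]
260 308 328 [ -1.7 -24.1 242.6] [-5.3  2.4]
275 308 327 [ -1.2 -17.6 242.7] [-5.   2.5]
300 310 326 [ -1.5  -6.4 242.8] [-4.4  1.5]
330 311 325 [ -1.4   7.8 242.5] [-4.1  1.2]
360 310 326 [ -1.4  22.7 242.6] [-4.1  1.3]
```

The lean is 0.013 rad and the pane's centre is within 1.5 mm of the slot plane. Lowering it.

```bash
python3 -m crank '[{"fingers":255,"dp":[0.0005,0,-0.015],"rotation":[0,0,0]},{"fingers":255,"dp":[0,0,-0.025],"rotation":[0,0,0]},{"fingers":255,"dp":[0,0,-0.025],"rotation":[0,0,0]},{"fingers":255,"dp":[0,0,-0.015],"rotation":[0,0,0]},{"fingers":255,"dp":[0,0,-0.006],"rotation":[0,0,0]},{"fingers":255,"dp":[0,0,-0.004],"rotation":[0,0,0]},{"fingers":255,"dp":[0,0,-0.003],"rotation":[0,0,0]},{"fingers":255,"dp":[0,0,-0.003],"rotation":[0,0,0]},{"fingers":255,"dp":[0,0,-0.003],"rotation":[0,0,0]},{"fingers":255,"dp":[0,0,0],"rotation":[0,0,0]}]'
python3 -m crank '[{"fingers":255,"dp":[0,0,-0.003],"rotation":[0,0,0]},{"fingers":255,"dp":[0,0,-0.003],"rotation":[0,0,0]},{"fingers":255,"dp":[0,0,-0.003],"rotation":[0,0,0]},{"fingers":255,"dp":[0,0,0],"rotation":[0,0,0]}]'
```

```text
time: 24.72
eef_pos: [0.584, 0.2459, 0.1209]
orientation: [3.141, -0.0, -1.961]
wrist_force: [-0.5, 0.1, -1.7]
width: 0.069
time: 25.22
eef_pos: [0.584, 0.2458, 0.1117]
orientation: [3.141, -0.001, -1.961]
wrist_force: [-0.2, -0.8, -0.9]
width: 0.066
```

```bash
python3 -m crank '[{"fingers":255,"dp":[0,0,-0.003],"rotation":[0,0,0]},{"fingers":255,"dp":[0,0,-0.003],"rotation":[0,0,0]},{"fingers":255,"dp":[0,0,-0.002],"rotation":[0,0,0]},{"fingers":255,"dp":[0,0,0],"rotation":[0,0,0]}]'
python3 -m crank '[{"fingers":255,"dp":[0,0,-0.003],"rotation":[0,0,0]},{"fingers":255,"dp":[0,0,-0.003],"rotation":[0,0,0]},{"fingers":255,"dp":[0,0,-0.002],"rotation":[0,0,0]},{"fingers":255,"dp":[0,0,0],"rotation":[0,0,0]}]'
```

```text
time: 25.72
eef_pos: [0.584, 0.2459, 0.1038]
orientation: [3.141, -0.0, -1.961]
wrist_force: [0.8, -0.0, -1.5]
width: 0.067
time: 26.22
eef_pos: [0.5841, 0.2459, 0.0959]
orientation: [3.141, -0.0, -1.961]
wrist_force: [0.3, 0.4, -2.5]
width: 0.064
```

Clean entry, with the pane's bottom at about 30 mm. Now the ledge.

```bash
python3 -m crank '[{"fingers":255,"dp":[0,0,-0.002],"rotation":[0,0,0]},{"fingers":255,"dp":[0,0,-0.002],"rotation":[0,0,0]},{"fingers":255,"dp":[0,0,-0.002],"rotation":[0,0,0]},{"fingers":255,"dp":[0,0,0],"rotation":[0,0,0]}]'
python3 -m crank '[{"fingers":255,"dp":[0,0,-0.0015],"rotation":[0,0,0]},{"fingers":255,"dp":[0,0,-0.0015],"rotation":[0,0,0]},{"fingers":255,"dp":[0,0,0],"rotation":[0,0,0]}]'
```

```text
time: 26.72
eef_pos: [0.5845, 0.2461, 0.0905]
orientation: [-3.141, 0.001, -1.961]
wrist_force: [-0.5, -0.5, 5.5]
width: 0.066
time: 27.1
eef_pos: [0.5847, 0.2461, 0.0879]
orientation: [-3.141, 0.001, -1.961]
wrist_force: [0.0, -0.4, 7.4]
width: 0.059
```

```bash
python3 -m crank '[{"fingers":255,"dp":[0,0,-0.001],"rotation":[0,0,0]},{"fingers":255,"dp":[0,0,-0.001],"rotation":[0,0,0]},{"fingers":255,"dp":[0,0,0],"rotation":[0,0,0]}]'
python3 -m crank '[{"fingers":255,"dp":[0,0,-0.0007],"rotation":[0,0,0]},{"fingers":255,"dp":[0,0,0],"rotation":[0,0,0]},{"fingers":255,"dp":[0,0,0],"rotation":[0,0,0]}]'
```

```text
time: 27.48
eef_pos: [0.585, 0.2461, 0.0864]
orientation: [-3.14, 0.001, -1.961]
wrist_force: [-1.5, -1.1, 9.7]
width: 0.066
time: 27.85
eef_pos: [0.5853, 0.2461, 0.0864]
orientation: [-3.139, 0.002, -1.961]
wrist_force: [-1.3, -2.7, 13.3]
width: 0.065
```

z stopped moving while the force rose to about 15 N net, so the ledge is on its stop. Verifying the pane, lid and bystanders.

```bash
python3 -m crank '[{"fingers":255,"dp":[0,0,0],"rotation":[0,0,0]},{"fingers":255,"dp":[0,0,0],"rotation":[0,0,0]},{"fingers":255,"dp":[0,0,0],"rotation":[0,0,0]},{"fingers":255,"dp":[0,0,0],"rotation":[0,0,0]}]'
python3 - <<'E'
from h import *
s=bot.get_state();m,im,d=cap("wrist"); W=world(m,d)
c=np.array([.584,.246]);a=np.deg2rad(-22.3);R=np.array([[np.cos(a),np.sin(a)],[-np.sin(a),np.cos(a)]])
J=np.dstack([(W[...,:2]-c)@R.T,W[...,2]]);u=np.arange(640);hsv=cv2.cvtColor(im,cv2.COLOR_RGB2HSV)
for r in (235,250,260,275,300,330,360):
    q=(J[r,:,2]>.06)&(u>300)&(u<336)&(hsv[r,:,1]>80)&(d[r]>0)
    if q.any(): P=J[r][q]; print(r,np.round(1000*np.median(P,0),1))
m2,i2,d2=cap("top");W2=world(m2,d2);Z=W2[...,2];v,u=np.mgrid[:480,:640]
L=W2[(u>415)&(u<530)&(v>185)&(v<300)&(Z>.0095)&(Z<.02)&(d2>0)];cc=L[:,:2].mean(0)
print("lid",len(L),cv2.minEnclosingCircle(L[:,:2].astype(np.float32)),np.linalg.lstsq(np.c_[L[:,:2]-cc,np.ones(len(L))],L[:,2],rcond=None)[0])
for n,b in(("mug",(135,185,215,262)),("flux",(292,322,128,162)),("reel",(412,447,138,170))):
    q=(u>=b[0])&(u<b[1])&(v>=b[2])&(v<b[3])&(Z>.03)&(d2>0);print(n,W2[q].mean(0))
cv2.imwrite("pics/end.png",np.hstack([im[150:450,170:470],i2[120:420,250:550]])[...,::-1])
E
```

```text
time: 28.35
eef_pos: [0.5853, 0.2461, 0.0863]
orientation: [-3.139, 0.002, -1.961]
wrist_force: [-0.7, -1.8, 12.8]
width: 0.064
235 [  2.2 -29.   88.8]
250 [  1.8 -27.9 110.5]
260 [  2.  -23.6 110.6]
275 [  2.  -17.2 110.7]
300 [  0.6  -6.1 110.9]
330 [  0.6   8.2 110.7]
360 [  0.8  23.  110.8]
lid 4628 ((0.5102736353874207, -0.2618209421634674), 0.10250834375619888) [-0.00017779 -0.00143423  0.01294252]
mug [0.47778482 0.32930691 0.44493851]
flux [0.74449625 0.13808013 0.0636686 ]
reel [ 0.73644941 -0.16032305  0.0394057 ]
```

View pics/end.png

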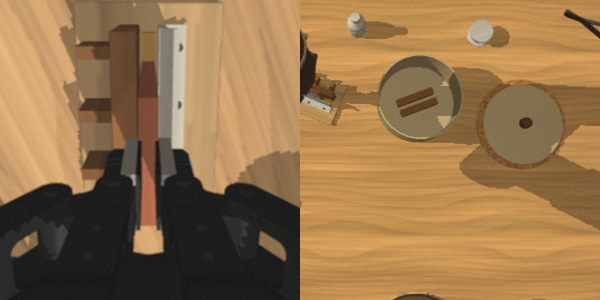

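The left view shows the pane in the slot between the fence and the lip, with its top at 110.7 mm. The right view shows the lid centred on the mat. The arm hides the mug in the top view, so I'll check it numerically in the scene camera, then hand in.

```bash
python3 - <<'E'
from h import *
z=np.load("scene0.npz");m,im,d=cap("scene");W=world(m,d)
v,u=np.mgrid[:480,:640];b=(u>435)&(u<485)&(v>235)&(v<290)
for w in(z["W"],W):
    q=b&(w[...,2]>.02)&(w[...,2]<.1);print(q.sum(),w[q].mean(0))
s=bot.get_state();print(s["wrist_force"],s["eef_pos"],s["time"])
bot.close_job()
E
```

```text
1143 [0.52770779 0.48276707 0.06014985]
1143 [0.52787174 0.48262138 0.06004151]
[-2.06466151 -2.69903542 12.60098256] [0.58531028 0.24611003 0.08636146] 28.5
the job is handed in; nothing more can be done
```

I set the lid knob up on the cork mat and pressed the pane down in the jig slot. I handed the job in at 28.5 s with the pane still gripped.

**First lid attempt failed:** I gripped the knob too high and it slipped out. The lid landed level on the tin, shifted about 4 mm. I regripped about 6 mm lower with more force, and that lift held.

**Last checks:**
- **Lid:** it lies flat about 5 mm from the mat's centre, with its top at 13 mm, and is released.
- **Pane:** it stands upright in the slot. Its top edge reads 110.7 mm against a nominal 110 mm, which is within the calibration error. It is within about 2 mm of the slot's middle both across and along the slot.
- **Ledge:** the tool stopped sinking while the force kept rising to about 15 N net, and it stayed steady. I read this as the ledge being fully down, as its travel can't be measured directly.
- **Bystanders:** the reel, bottle and mug have not moved. The arm hid the mug from the top camera, so I checked it with the scene camera.

No final check failed.

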